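# Flip open the tea caddy and the spice box

## Robot

A 7-joint arm with a two-finger parallel gripper is mounted at the origin on the work surface. World frame = base frame: x ahead of the robot, y to its left, z up, the work surface at z = 0. Lengths are in m, angles in rad, forces in N, time in s.
With the tool pointing down it reaches from about 0.425 to 0.925 m from the base axis. Payload 6.8 kg.
Tool frame: the origin (TCP) lies at the very end of the fingers, on their centre line; the grasp point (between the pads) lies 19 mm behind it; z points along the fingers, y is the line along which they close (so a half turn about z gives the same grasp; the last joint's range is limited). The gripper opens to 85 mm and grips with 20 to 120 N. Pads are 22 mm wide; open, the fingers measure 114 mm over their backs; the gripper's body (76 mm by 85 mm) begins 54 mm behind the grasp point. The pads swing forward as they close: fully open they stand 13 mm farther back than shut.
Start: joints at [1.177, 0.477, 0.022, 1.555, -0.011, 1.109, -0.083], TCP at [0.19, -0.648, 0.231] pointing down, gripper open.
Joint ranges: [-2.96, 2.96], [-0.34, 2.1], [-1.41, 1.46], [0.24, 2.44], [-1.37, 4.51], [0.17, 1.92], [-2.96, 2.96]. Speed limits (rad/s): [2.39, 2.39, 3.14, 3.14, 3.14, 3.14, 3.14].

## Interface

Orientations are given as a unit quaternion [w, x, y, z].
In Python, from station import bot gives the robot as it stands. The module is installed in compiled form; this text tells all that it offers.
- The arm moves only by the shell command python3 -m jog 'ROWS' [OPENING] [FORCE]. ROWS is JSON, a list of rows, each a list of 4 numbers: the shift along the tool's x, y, z in cm, then the turn about the tool's z in rad. In form: [[x, y, z, spin], ...]. A call has 1 to 20 rows; each row is the pose to reach, as a shift and turn from the pose commanded when the call began, along the tool's axes at that moment; what a row does not reach only later rows make up. A row lasts 1/12 s, in which the tool goes at most 41.7 mm and 7.16 degrees, less where a joint would pass 70% of its speed; a pose out of reach is approached as far as the arm can. A call with a gripper value outside its range is refused whole. OPENING is the closure, from -1 (fully open) to 1 (shut), set as the call begins (- or left out, the last holds). The fingers move at their own pace and stop on an object; FORCE is the grip in N (left out, the last holds). Time passes only in rows, so rows that repeat a pose let the fingers close. It gives the time, the measured TCP pose, the force, the opening and the grip force at its end, in the units of the state.
- bot.get_obs(): the state, without advancing time (a new reading comes with each control period).
- bot.read_camera(name): name is "scene" or "top"; returns a dict with "pixels" (420x560x3 uint8, red, green, blue), "depth" (420x560 float32, m along the optical axis (not along the pixel's ray), 0 where there is no reading), "fovy" (degrees; the focal length in pixels is half the picture's height over the tangent of half this angle, whatever the lens; pixels are square), "cx", "cy" (the principal point, pixels), "pose" (4x4, takes a point from camera to world coordinates). Camera axes: x right, y down, z forward; pixel columns grow to the right and rows downward; lengths in m; the calibration is good to about 2 mm. A picture is of the moment at which its call begins.
- bot.hand_in(): hands the job in; it is judged then, once.
The state is a dict: "t": time; "q": joint angles; "joint_vel": joint speeds; "joint_torque": joint torques, N m; "eef_pos": TCP position; "tool_rot": TCP orientation; "contact_force": force on the tool from outside, world axes, zero at the start; "torque": the same for the moment, N m; "gripper_width": opening from 0.0 (shut) to 1.0 (fully open); "grasp_force": force on a finger pad.
Only numpy, scipy, OpenCV 4.12 (cv2) and the standard library are available. Lean on these libraries where they do the work, as an engineer would, in place of code of your own. Each camera call takes 0.05 s, during which the arm holds its last target. There are 200 camera calls.

## Task

Get ready for spiced tea: with your fingertips, flip the lid of the tall steel tea caddy up (the tab at its front is there for that) and back past upright, until it rests open by its own weight, and do the same with the lid of the wooden spice box, in either order. Use a light touch: do not pinch the lids, and do not lift, tip or shove the boxes. Leave the shorter steel sugar caddy shut and everything else standing where it is.

Things in the scene. Friction and masses are not known exactly. Their poses are not given: they have to be found in the camera images.
- tea_caddy: Tea caddy: steel square box, 100 x 100 mm, 140 mm tall (the TALLER of two like caddies), about 0.75 kg, standing loose. Origin: centre of its underside; x runs from the front (lift tab side, facing slantwise to the robot's right, -x and -y) to the hinge side, z up. Lid: 3 mm plate with a 12 mm deep skirt, overhanging the walls by 2.5 mm. A flat inner lid with a small knob lies 20 mm below the rim.
- tea_lid (a joint): Lid of the tea caddy: hinge angle, 0 = shut, grows as the front edge rises, 1.57 = upright, stop at 1.95 (leaning back, resting open). Almost free hinge, no latch: let go, the lid falls shut below the balance point at about 1.6 and falls back open beyond it. Lifting at the tab takes about 1 N.
- tea_tab (a point): Middle of the rolled outer edge (7 mm thick bar) of the lid's lift tab, a 3 mm plate 44 mm wide, sticking out 24 mm (26 with the roll) from the lid's front edge; free space below it down to the counter. Moves with the lid. Lid shut: 128.5 mm in front of the hinge axis, 10 mm below it, 130 mm above the counter.
- tea_hinge (a point): Point on the tea caddy: middle of the hinge axis, 3.5 mm behind the far wall at rim height (53.5 mm behind the box's centre, 140 mm above its underside). Its axes are those of the box (x from front to hinge, z up); the hinge axis is parallel to y.
- spice_box: Spice box: dark wooden box, 125 mm front to back, 160 mm wide, 80 mm tall, about 1 kg, standing loose. Origin: centre of its underside; x runs from the front (steel lift tab side, facing slantwise to the robot's right, -x and -y) to the hinge side, z up. Lid: flat 8 mm board lying on the rim, overhang 2.5 mm. Six lidded steel cups stand inside, below the rim.
- spice_lid (a joint): Lid of the spice box: hinge angle, 0 = shut, grows as the front edge rises, 1.57 = upright, stop at 1.95 (leaning back, resting open). Almost free hinge, no latch: let go, the lid falls shut below the balance point at about 1.55 and falls back open beyond it. Lifting at the tab takes about 1 N.
- spice_tab (a point): Middle of the rolled outer edge (7 mm thick bar) of the lid's lift tab, a 3 mm plate 44 mm wide, sticking out 24 mm (26 with the roll) from the lid's front edge; free space below it down to the counter. Moves with the lid. Lid shut: 153.5 mm in front of the hinge axis, 1.5 mm above it, 81.5 mm above the counter.
- spice_hinge (a point): Point on the spice box: middle of the hinge axis, 3.5 mm behind the far wall at rim height (66 mm behind the box's centre, 80 mm above its underside). Its axes are those of the box (x from front to hinge, z up); the hinge axis is parallel to y.
- sugar_caddy: Sugar caddy, to be left shut: same steel caddy, 100 x 100 mm, but only 95 mm tall (the SHORTER of the two). Origin: centre of its underside; x from the front (tab side, facing like the others) to the hinge side. Its lid and tab are like the tea caddy's.
- sugar_lid (a joint): Lid of the sugar caddy: 0 = shut; to stay shut.
- tumbler_a: Bystander: steel tumbler, 68 mm across, 105 mm tall. Origin: centre of its underside.
- tumbler_b: Bystander: second steel tumbler, 68 mm across, 105 mm tall. Origin: centre of its underside.
- katori: Bystander: small steel bowl, 80 mm across, 32 mm tall. Origin: centre of its underside.
- teaspoon: Bystander: steel spoon 150 mm long lying flat along its x axis. Origin: under its middle.
- mug: Bystander: white mug, 80 mm across, 90 mm tall, handle at its +y. Origin: centre of its underside.
- jar: Bystander: closed amber jar with white cap, 76 mm across, 130 mm tall. Origin: centre of its underside.
Mind the look-alikes: they are no part of the job. Leave any pink or red look-alike of the tea_caddy alone. What is shaped like the spice_box but yellow is not meant.

How it is judged:
At the end, for the whole second after the job is handed in: Tea caddy lid and spice box lid both lean back at their stops (hinge angle over 1.8 rad) and are still; the sugar caddy's lid is shut (under 0.05 rad); the three boxes stand flat on the counter, still, within 40 mm of where they were, and so do the six small things within 40 mm (value of joint each of tea_lid, spice_lid above 1.8 rad and value of joint sugar_lid below 0.05 rad and velocity of joint tea_lid between -0.1 and 0.1 rad/s and velocity of joint spice_lid between -0.1 and 0.1 rad/s and angle between each of tea_caddy, spice_box, sugar_caddy's own z axis and vertical below 0.05 rad and height (world z) of each of tea_caddy, spice_box, sugar_caddy below 0.005 m and distance of each of tea_caddy, spice_box, sugar_caddy, tumbler_a, tumbler_b, katori, teaspoon, mug, jar from where it was at the start of the episode below 0.04 m and linear speed of each of tea_caddy, spice_box, sugar_caddy below 0.02 m/s); the robot touches nothing.
It fails at once if the tea caddy, spice box or sugar caddy is lifted (over 10 mm) or tipped (over 0.15 rad) (height (world z) of any of tea_caddy, spice_box, sugar_caddy above 0.01 m or angle between any of tea_caddy, spice_box, sugar_caddy's own z axis and vertical above 0.15 rad).
It fails at once if the tea caddy, spice box or sugar caddy is shoved more than 40 mm from its place (distance of any of tea_caddy, spice_box, sugar_caddy from where it was at the start of the episode above 0.04 m).
It fails at once if the sugar caddy's lid is opened (over 0.15 rad) (value of joint sugar_lid above 0.15 rad).
It fails at once if a lid or its box is pinched or forced: more than 30 N between the fingers and it (contact force between the fingers and tea_caddy above 30 N or contact force between the fingers and spice_box above 30 N or contact force between the fingers and sugar_caddy above 30 N).
It fails at once if a tumbler, the bowl, the spoon, the mug or the jar is moved more than 40 mm or lifted more than 15 mm (distance of any of tumbler_a, tumbler_b, katori, teaspoon, mug, jar from where it was at the start of the episode above 0.04 m or height (world z) of any of tumbler_a, tumbler_b, katori, teaspoon, mug, jar above 0.015 m).
It also fails if it takes over 67 s, if anything falls off the work surface, if the arm or the gripper's body presses on something with over 40 N, if the wrist force passes 120 N, or if a joint passes its speed limit or range.

## Working session

There is one attempt and no reset: what is moved stays moved. The work goes in short steps, Python scripts to look and compute and a shell command to move; the robot and the scene stay as the last step left them, time stands still between calls to the robot, and variables do not carry over. Pictures are saved under pics/ and viewed, at most 10 in all, crops included, and the job is handed in when it is done.

```bash
mkdir -p pics; cat > h.py <<'E'
from station import bot
import numpy as np, cv2
def cam(n):
    c=bot.read_camera(n); h=c['pixels'].shape[0]; f=h/2/np.tan(np.radians(c['fovy'])/2)
    v,u=np.mgrid[:420,:560]; d=c['depth']
    P=np.stack([(u-c['cx'])/f*d,(v-c['cy'])/f*d,d,np.ones_like(d)],-1)@np.array(c['pose']).T
    return c,P[...,:3]
def save(n,img,s=1):
    cv2.imwrite(n,cv2.resize(img[...,::-1],None,fx=s,fy=s,interpolation=cv2.INTER_CUBIC))
E
python3 - <<'E'
from h import *
for n in('scene','top'):
    c,P=cam(n); save(f'pics/{n}.png',c['pixels'],1.4); np.savez(n,P=P,im=c['pixels'])
    print(n,c['fovy'],np.array(c['pose']).round(3).tolist())
o=bot.get_obs(); print({k:np.round(v,3).tolist() for k,v in o.items()})
E
```

```text
scene 45.04986307544652 [[0.871, 0.311, -0.379, 1.093], [0.491, -0.554, 0.672, -0.988], [-0.001, -0.772, -0.636, 1.116], [0.0, 0.0, 0.0, 1.0]]
top 44.93433394713494 [[0.017, -0.987, 0.161, 0.292], [-1.0, -0.013, 0.024, 0.034], [-0.021, -0.161, -0.987, 1.527], [0.0, 0.0, 0.0, 1.0]]
{'t': 0.1, 'q': [1.177, 0.478, 0.022, 1.556, -0.011, 1.109, -0.083], 'joint_vel': [0.001, -0.002, 0.0, -0.002, 0.002, -0.001, -0.001], 'joint_torque': [0.004, -59.776, 1.613, -28.196, 0.013, 0.005, 0.0], 'eef_pos': [0.19, -0.647, 0.23], 'tool_rot': [-0.001, 0.99, 0.142, -0.0], 'contact_force': [-0.086, 0.46, 0.165], 'torque': [0.005, 0.033, 0.068], 'grasp_force': 0.0, 'gripper_width': 1.002}
```

View pics/scene.png

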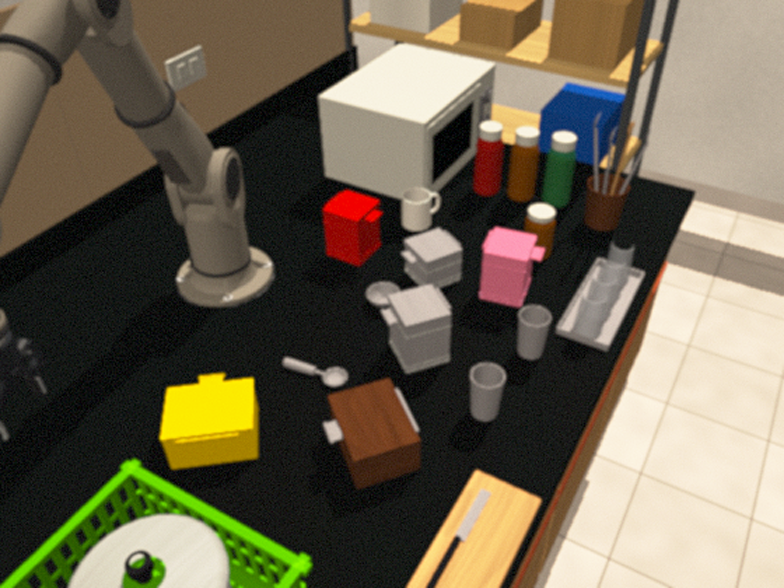

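View pics/top.png

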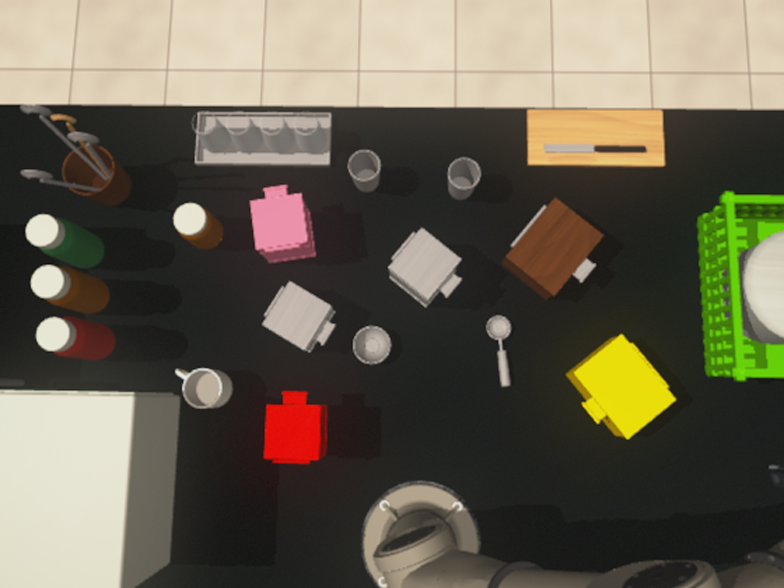

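The top view (1.4x) shows the tea caddy at (425,266) with its tab at (452,288), the spice box at (555,248) with its tab at (584,271), and the sugar caddy at (298,316). The pink, red and yellow boxes are decoys. Next I measure the lids.

```bash
python3 - <<'E'
from h import *
from scipy import ndimage
D=np.load('top.npz');P=D['P']
for n,(u,v),(tu,tv),z,zt in(('tea',(425,266),(453,288),.143,.13),('spice',(555,248),(585,271),.088,.0815),('sugar',(298,316),(327,334),.098,.085)):
    u,v,tu,tv=[int(x/1.4) for x in(u,v,tu,tv)]
    print(n,'top',P[v,u].round(3),'tab px',P[tv,tu].round(3))
    m=abs(P[...,2]-P[v,u,2])<.007
    l,_=ndimage.label(m); m=ndimage.binary_opening(l==l[v,u],iterations=5)
    r=cv2.minAreaRect(P[m][:,:2].astype(np.float32)); print(r, P[m].mean(0).round(4))
    c=P[v,u]; m2=(abs(P[...,2]-P[tv,tu,2])<.008)&(np.linalg.norm(P[...,:2]-P[tv,tu,:2],axis=-1)<.04)&~(ndimage.binary_dilation(m,iterations=2))
    print('tab',m2.sum(),P[m2].mean(0).round(4))
for n,u,v in(('tumA',365,170),('tumB',463,178),('katori',372,345),('spoon',499,327),('spoonend',504,382),('pink',282,222),('yellow',620,385),('mug',207,388),('red',295,430)):
    print(n,P[int(v/1.4),int(u/1.4)].round(3))
i=D['im'][140:225,250:440]; save('pics/crop.png',i,4)
E
```

```text
tea top [ 0.546 -0.002  0.145] tab px [ 0.507 -0.058  0.131]
((0.5571805834770203, -0.010244537144899368), (0.07776705920696259, 0.0797557681798935), 45.096221923828125) [ 0.5589 -0.0074  0.1431]
tab 160 [ 0.5138 -0.0499  0.1318]
spice top [ 0.597 -0.27   0.089] tab px [ 0.552 -0.329  0.088]
((0.6044860482215881, -0.26866018772125244), (0.12245869636535645, 0.16132761538028717), 47.60066223144531) [ 0.6073 -0.2681  0.088 ]
tab 141 [ 0.5563 -0.3273  0.0846]
sugar top [0.45  0.254 0.096] tab px [0.415 0.194 0.088]
((0.4533977806568146, 0.25898903608322144), (0.10896757990121841, 0.10352452844381332), 59.94112014770508) [0.4472 0.2642 0.0974]
tab 141 [0.4212 0.2003 0.0875]
tumA [ 0.79   0.131 -0.001]
tumB [ 0.774 -0.088 -0.003]
katori [0.399 0.107 0.007]
spoon [ 0.443 -0.165  0.003]
spoonend [ 0.326 -0.174  0.021]
pink [0.634 0.285 0.144]
yellow [ 0.32  -0.392  0.087]
mug [0.302 0.457 0.004]
red [0.224 0.244 0.143]
```

View pics/crop.png

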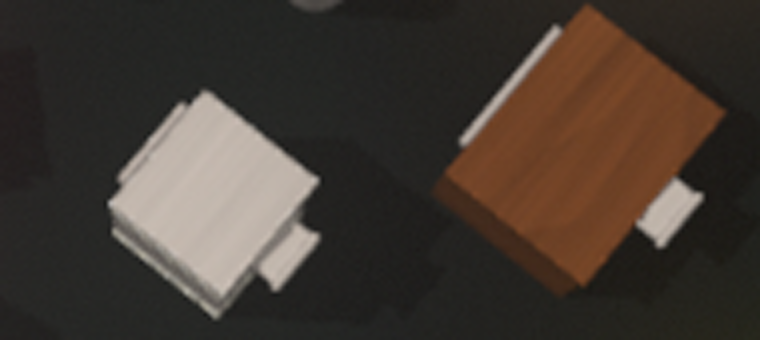

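The crop shows the tea lid corners at (205,91), (319,181), (222,293) and (109,205), with tab outer corners (320,238) and (275,290). The spice lid corners are at (588,5), (726,113), (583,287) and (445,177), with tab outer corners (702,198) and (660,247). I'll intersect these rays with the known heights.

```bash
python3 - <<'E'
from h import *
c=bot.read_camera('top');T=np.array(c['pose']);f=210/np.tan(np.radians(c['fovy'])/2)
def ray(x,y,z):
    u=(x+.5)/4-.5+250;v=(y+.5)/4-.5+140
    d=T[:3,:3]@[(u-c['cx'])/f,(v-c['cy'])/f,1];o=T[:3,3];return (o+d*(z-o[2])/d[2])[:2]
for n,cs,z,ts,zt,hb in(('tea',[(205,91),(319,181),(222,293),(109,205)],.143,[(320,238),(275,290)],.132,(.0535,.1285)),('spice',[(588,5),(726,113),(583,287),(445,177)],.088,[(702,198),(660,247)],.084,(.066,.1535))):
    C=np.array([ray(*p,z) for p in cs]);t=np.array([ray(*p,zt) for p in ts])
    print(n,C.round(4).tolist(),'sides',np.linalg.norm(C-np.roll(C,-1,0),axis=1).round(4))
    # corners: 0 back-right,1 front-right,2 front-left,3 back-left
    ctr=C.mean(0);x=(C[0]+C[3]-C[1]-C[2]);x/=np.linalg.norm(x);y2=C[3]+C[2]-C[0]-C[1]
    tm=t.mean(0);print(' ctr',ctr.round(4),'yaw x',np.degrees(np.arctan2(x[1],x[0])).round(1),'yaw from y',np.degrees(np.arctan2(y2[1],y2[0])).round(1)-90,'tab',tm.round(4),'tabw',np.linalg.norm(t[0]-t[1]).round(4),'ctr->tab',np.linalg.norm(ctr-tm).round(4),np.degrees(np.arctan2(*(ctr-tm)[::-1])).round(1))
E
```

```text
tea [[0.6244, 0.0048], [0.5613, -0.0746], [0.4822, -0.0082], [0.5426, 0.0705]] sides [0.1014 0.1034 0.0992 0.1049]
 ctr [ 0.5526 -0.0019] yaw x 52.0 yaw from y 50.599999999999994 tab [ 0.5047 -0.0607] tabw 0.0482 ctr->tab 0.0758 50.8
spice [[0.705, -0.2744], [0.6256, -0.3717], [0.4976, -0.2665], [0.5761, -0.1694]] sides [0.1256 0.1657 0.1249 0.1663]
 ctr [ 0.6011 -0.2705] yaw x 50.9 yaw from y 50.69999999999999 tab [ 0.5458 -0.3383] tabw 0.0475 ctr->tab 0.0874 50.8
```

```bash
cat >> h.py <<'E'
from scipy.spatial.transform import Rotation as R
X=np.array([np.cos(np.radians(50.8)),np.sin(np.radians(50.8)),0])
TAB={'tea':np.array([.505,-.060,.130]),'spice':np.array([.546,-.338,.0815])}
def go(*targets,yaw=50.8):
    o=bot.get_obs();q=o['tool_rot'];r=R.from_quat([q[1],q[2],q[3],q[0]]).as_matrix()
    y0=np.degrees(np.arctan2(r[1,0],r[0,0]))
    print('pos',np.round(o['eef_pos'],4),'yaw',y0.round(1),'F',np.round(o['contact_force'],2),'t',o['t'],'zaxis',r[:,2].round(3))
    for p in targets: print(np.round(p,3),'->',(r.T@(np.array(p)-o['eef_pos'])*100).round(2),'spin',np.radians(y0-yaw).round(3))
E
python3 - <<'E'
from h import *
P=np.load('top.npz')['P']
m=(P[...,1]<-.42)&(P[...,0]<.75)&(P[...,2]<.6); b=P[m]; b=b[(b[:,0]>.3)&(b[:,2]>.03)]
print('basket region',b.min(0),b.max(0))
p=TAB['spice']-.07*X; p[2]=.30
s=bot.get_obs()['eef_pos'].copy(); s[2]=.33
go(s,p)
E
```

```text
basket region [ 0.30001925 -0.77030127  0.03000984] [ 0.70416845 -0.42009911  0.18006703]
pos [ 0.1902 -0.6472  0.2306] yaw 16.4 F [-0.06  0.48 -0.77] t 0.15 zaxis [-0.     0.001 -1.   ]
[ 0.19  -0.647  0.33 ] -> [-0.   -0.01 -9.94] spin -0.601
[ 0.502 -0.392  0.3  ] -> [ 37.08 -15.69  -6.92] spin -0.601
```

```bash
python3 -m jog '[[0,0,-4,0],[0,0,-8,0],[0,0,-10,0],[3,-1,-10,-0.1],[7,-3,-10,-0.2],[11,-5,-10,-0.3],[15,-6.5,-10,-0.4],[19,-8,-10,-0.5],[23,-10,-10,-0.6],[27,-11.5,-9,-0.6],[31,-13,-8,-0.6],[35,-15,-7,-0.6],[37.1,-15.7,-7,-0.6],[37.1,-15.7,-7,-0.6],[37.1,-15.7,-7,-0.6],[37.1,-15.7,-7,-0.6]]' 1 20
python3 - <<'E'
from h import *
c,P=cam('scene'); save('pics/grip.png',c['pixels'][150:390,100:400],2.6)
p=TAB['spice']-.04*X; p[2]=.15
p2=TAB['spice']-.04*X; p2[2]=.065
go(p,p2)
E
```

```text
t: 1.48
eef_pos: [0.5016, -0.3927, 0.301]
tool_rot: [-0.0, 0.903, 0.429, -0.001]
contact_force: [-0.5, -0.8, -0.8]
gripper_width: -0.001
grasp_force: 0.0
pos [ 0.5009 -0.3937  0.3012] yaw 50.6 F [-0.16 -0.56  0.29] t 1.5333 zaxis [-0.001 -0.001 -1.   ]
[ 0.521 -0.369  0.15 ] -> [ 3.18 -0.03 15.11] spin -0.003
[ 0.521 -0.369  0.065] -> [ 3.190e+00 -2.000e-02  2.361e+01] spin -0.003
```

View pics/grip.png

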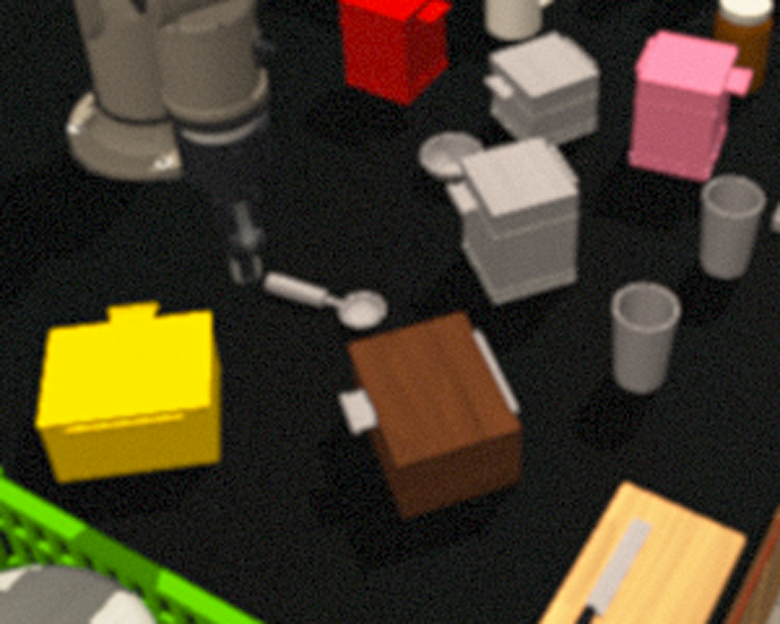

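The gripper is closed at about (240,240) in the crop. Its fingers are plain and vertical, with no hook. I'll lift by resting the fingertip side lightly against the roll and following the arc.

```bash
python3 -m jog '[[1,0,4,0],[2,0,8,0],[3,0,12,0],[3.2,0,16,0],[3.2,0,20,0],[3.2,0,23,0],[3.2,0,23.6,0],[3.7,0,23.6,0],[4.2,0,23.6,0],[4.7,0,23.6,0],[5,0,23.6,0],[5,0,23.6,0],[5,0,23.6,0]]'
python3 - <<'E'
from h import *
go(TAB['spice']-.0145*X-[0,0,.016],TAB['spice'])
E
```

```text
t: 2.62
eef_pos: [0.5346, -0.3537, 0.0667]
tool_rot: [0.001, 0.903, 0.429, 0.001]
contact_force: [0.4, -0.4, -0.8]
gripper_width: 0.001
grasp_force: 0.0
pos [ 0.5346 -0.3537  0.0667] yaw 50.8 F [ 0.4  -0.44 -0.79] t 2.6167 zaxis [ 0.002 -0.001 -1.   ]
[ 0.537 -0.349  0.066] -> [ 0.49 -0.11  0.12] spin -0.0
[ 0.546 -0.338  0.082] -> [ 1.94 -0.1  -1.48] spin -0.0
```

```bash
for i in 1; do python3 -m jog '[[0.3,0,0,0],[0.4,0,0,0],[0.5,0,0,0],[0.5,0,0,0]]' | grep -E 'pos|force'; done
python3 -m jog '[[0.1,0,0,0],[0.1,0,0,0]]' | grep -E 'pos|force'
python3 -m jog '[[0.1,0,0,0],[0.1,0,0,0]]' | grep -E 'pos|force'
python3 -m jog '[[0.1,0,0,0],[0.1,0,0,0]]' | grep -E 'pos|force'
```

```text
eef_pos: [0.537, -0.3496, 0.0653]
contact_force: [-0.4, -0.0, 1.2]
grasp_force: 0.0
eef_pos: [0.5374, -0.3489, 0.0652]
contact_force: [-0.5, -0.2, 0.6]
grasp_force: 0.0
eef_pos: [0.5382, -0.3481, 0.0653]
contact_force: [0.4, 0.5, 0.6]
grasp_force: 0.0
eef_pos: [0.5389, -0.3473, 0.0653]
contact_force: [0.4, 0.8, -0.0]
grasp_force: 0.0
```

```bash
for i in 1; do python3 -m jog '[[0.1,0,0,0],[0.2,0,0,0],[0.2,0,0,0]]' | grep -E 'pos|t_force'
python3 -m jog '[[0.1,0,0,0],[0.2,0,0,0],[0.2,0,0,0]]' | grep -E 'pos|t_force'
python3 -m jog '[[0.1,0,0,0],[0.2,0,0,0],[0.2,0,0,0]]' | grep -E 'pos|t_force'; done
python3 - <<'E'
from h import *
c,P=cam('scene'); save('pics/c1.png',c['pixels'][250:350,200:320],5)
E
```

```text
eef_pos: [0.5402, -0.3457, 0.0653]
contact_force: [1.0, 0.2, -0.2]
eef_pos: [0.5405, -0.3453, 0.0653]
contact_force: [-2.4, -2.5, -0.0]
eef_pos: [0.5412, -0.3445, 0.0653]
contact_force: [-2.3, -4.4, 1.1]
```

View pics/c1.png

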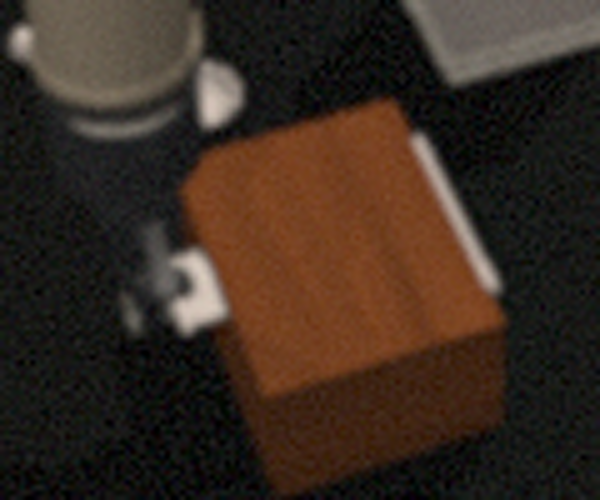

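Contact is made: the finger touches the roll at (180,285) with about 5 N. Now the lift.

```bash
python3 -m jog '[[0.05,0,-0.3,0],[0.1,0,-0.6,0],[0.12,0,-1,0],[0.15,0,-1.5,0],[0.2,0,-2,0],[0.3,0,-2.5,0],[0.4,0,-3,0],[0.4,0,-3,0]]' | grep -E 'pos|t_force'
python3 - <<'E'
from h import *
c,P=cam('scene'); save('pics/c2.png',c['pixels'][230:350,200:320],5)
go()
E
```

```text
eef_pos: [0.5446, -0.3408, 0.0964]
contact_force: [-3.4, -3.6, 0.6]
pos [ 0.5445 -0.3408  0.096 ] yaw 50.7 F [-2.84 -4.79  0.09] t 4.9667 zaxis [-0.    -0.001 -1.   ]
```

View pics/c2.png

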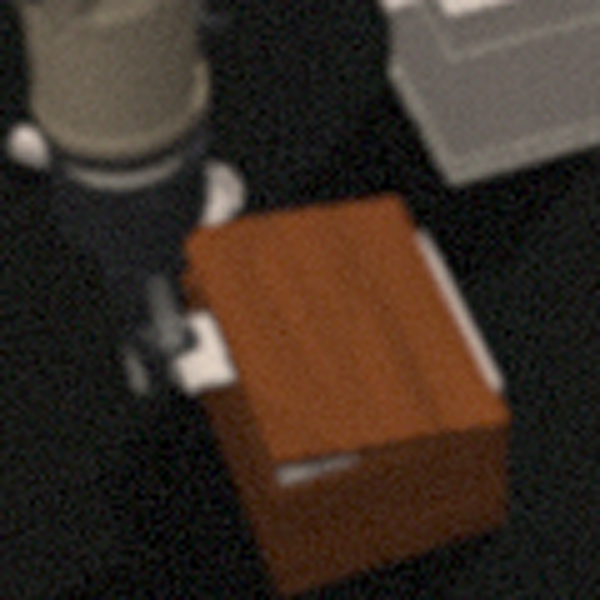

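The lid is lifting: the opening gap shows at (310,465). I'll continue along the arc.

```bash
cat >> h.py <<'E'
def lid(hx,hy,z0):
    # top-cam points near the box: fit plane of lid above rim
    c,P=cam('top'); p=P.reshape(-1,3); r=p[:,:2]-[hx,hy]; x=r@X[:2]; y=r@[-X[1],X[0]]
    col=c['pixels'].reshape(-1,3).astype(int)
    m=(abs(y)<.05)&(x<.03)&(x>-.14)&(p[:,2]>z0); return x[m],p[m,2],col[m]
E
python3 -m jog '[[0.15,0,-0.5,0],[0.3,0,-1,0],[0.45,0,-1.5,0],[0.6,0,-2,0],[0.8,0,-2.5,0],[1,0,-3,0],[1.2,0,-3.5,0],[1.5,0,-4,0],[1.8,0,-4.5,0],[2.1,0,-5,0],[2.4,0,-5.5,0],[2.4,0,-5.5,0]]' | grep -E 'pos|t_force'
python3 - <<'E'
from h import *
x,z,c=lid(.643,-.219,.09); m=(c[:,0]>1.3*c[:,2])&(x<-.02)
print(m.sum(), np.polyfit(x[m],z[m],1), x[m].min(),z[m].max()); go()
E
```

```text
eef_pos: [0.5604, -0.3215, 0.1521]
contact_force: [-5.2, -3.7, 2.7]
1076 [-1.66437479  0.04815838] -0.13985580198880837 0.5537129524280536
pos [ 0.5601 -0.3217  0.1516] yaw 50.7 F [-3.54 -5.02  2.89] t 6.0167 zaxis [ 0.    -0.001 -1.   ]
```

```bash
cat >> h.py <<'E'
def lidfit(name,hx,hy,h,wood):
    for n in('scene','top'):
        c,P=cam(n); p=P.reshape(-1,3); r=p[:,:2]-[hx,hy]; x=r@X[:2]; y=r@[-X[1],X[0]]; col=c['pixels'].reshape(-1,3).astype(int)
        m=(abs(y)<.09)&(x<.06)&(x>-.16)&(p[:,2]>h+.015)&(p[:,2]<h+.16)
        if wood: m&=(col[:,0]>1.5*col[:,2])&(col[:,0]>40)
        else: m&=(abs(y)<.05)&(col.min(1)>70)
        if m.sum()>20:
            a=np.degrees(np.arctan2(p[m,2]-h,-x[m])); print(n,m.sum(),'lid angle deg pct10/50/90',np.percentile(a,[10,50,90]).round(1))
        else: print(n,'few',m.sum())
E
python3 - <<'E'
from h import *
lidfit('spice',.643,-.219,.08,True)
c,P=cam('scene'); save('pics/c3.png',c['pixels'][210:350,200:340],4)
E
```

```text
scene 1598 lid angle deg pct10/50/90 [39.8 44.1 65.9]
top 2080 lid angle deg pct10/50/90 [38.7 42.9 62.4]
```

View pics/c3.png

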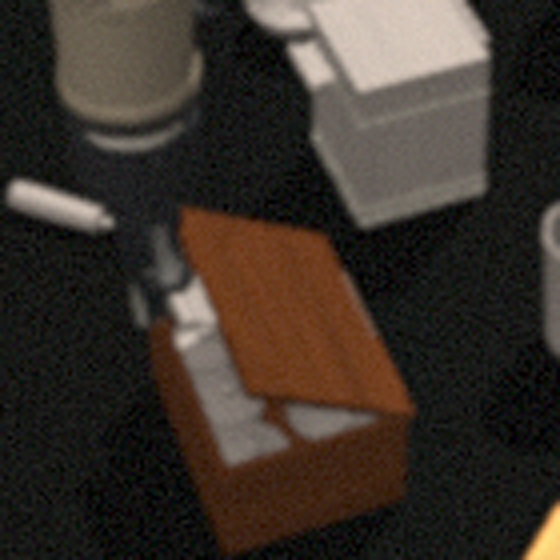

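The lid is at about 40°, with the finger on the roll at (170,305). Next I push it over the top.

```bash
python3 -m jog '[[0.5,0,-0.5,0],[1,0,-1,0],[1.5,0,-1.5,0],[2,0,-2,0],[2.6,0,-2.5,0],[3.2,0,-2.9,0],[3.8,0,-3.3,0],[4.5,0,-3.7,0],[5.2,0,-4.1,0],[5.9,0,-4.4,0],[6.6,0,-4.7,0],[7.3,0,-4.9,0],[8,0,-5,0],[8.7,0,-5,0],[9.4,0,-5,0],[10.1,0,-5,0],[10.8,0,-5,0],[11.5,0,-5,0],[12,0,-5,0],[12.5,0,-5,0]]' | grep -E 'pos|t_force'
python3 - <<'E'
from h import *
lidfit('spice',.643,-.219,.08,True);go()
E
```

```text
eef_pos: [0.6397, -0.2237, 0.2002]
contact_force: [-0.2, 0.2, 0.2]
scene 666 lid angle deg pct10/50/90 [ 94.7  98.2 111.8]
top 130 lid angle deg pct10/50/90 [ 94.2  95.9 100.1]
pos [ 0.6399 -0.2232  0.2002] yaw 50.8 F [ 0.61 -0.51  0.74] t 7.9333 zaxis [ 0.     0.001 -1.   ]
```

```bash
python3 -m jog '[[0.5,0,0,0],[1,0,0,0],[1.5,0,0,0],[1.5,0,0,0],[1.5,0,0,0],[0,0,0,0],[-2,0,0,0],[-4,0,-1,0],[-7,0,-3,0],[-10,0,-5,0],[-13,0,-7,0],[-13,0,-7,0],[-13,0,-7,0]]' | grep -E 'pos|t_force'
python3 - <<'E'
from h import *
lidfit('spice',.643,-.219,.08,True)
p=TAB['tea']-.04*X; a=p.copy();a[2]=.30;b=p.copy();b[2]=.114;go(a,b,TAB['tea']-.0145*X-[0,0,.016])
c,P=cam('scene'); save('pics/c4.png',c['pixels'][150:350,180:400],3)
E
```

```text
eef_pos: [0.555, -0.3292, 0.272]
contact_force: [0.3, -0.2, -0.1]
scene 1508 lid angle deg pct10/50/90 [116.1 118.9 129. ]
top 1052 lid angle deg pct10/50/90 [114.4 116.3 123.1]
pos [ 0.5565 -0.3249  0.2699] yaw 50.7 F [-0.52  0.75 -0.54] t 9.1167 zaxis [-0.     0.001 -1.   ]
[ 0.48  -0.091  0.3  ] -> [ 13.25 -20.75  -2.99] spin -0.001
[ 0.48  -0.091  0.114] -> [ 13.25 -20.74  15.61] spin -0.001
[ 0.496 -0.071  0.114] -> [ 15.8  -20.74  15.61] spin -0.001
```

View pics/c4.png

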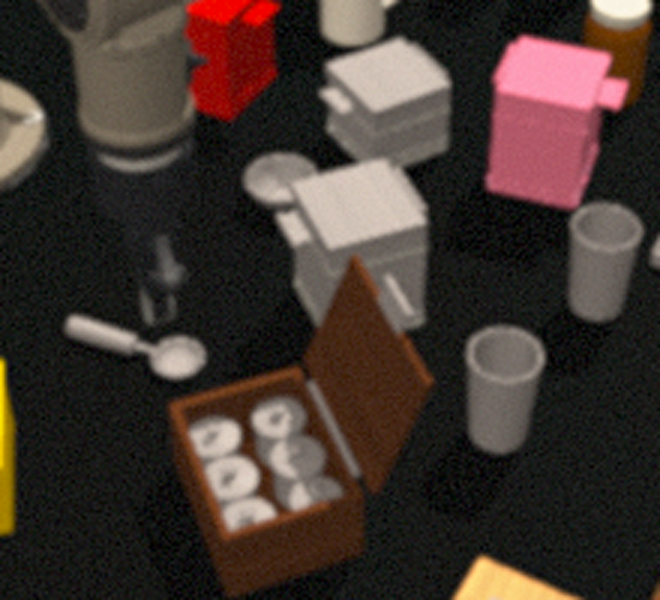

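The spice lid rests open at about 112° and everything else is undisturbed. On to the tea caddy.

```bash
python3 -m jog '[[0,0,-3,0],[2,-3,-4,0],[4,-6,-4,0],[6,-9,-4,0],[8,-12.5,-4,0],[10,-16,-3,0],[11.5,-19,-1,0],[13.2,-20.7,3,0],[13.2,-20.7,7,0],[13.2,-20.7,11,0],[13.2,-20.7,14,0],[13.2,-20.7,15.6,0],[13.2,-20.7,15.6,0],[13.7,-20.7,15.6,0],[14.2,-20.7,15.6,0],[14.7,-20.7,15.6,0],[15.2,-20.7,15.6,0],[15.2,-20.7,15.6,0],[15.2,-20.7,15.6,0]]' | grep -E 'pos|t_force'
python3 - <<'E'
from h import *
go(TAB['tea']-.0145*X-[0,0,.016],TAB['tea'])
E
```

```text
eef_pos: [0.4936, -0.0759, 0.1151]
contact_force: [-0.5, 0.0, -0.1]
pos [ 0.4936 -0.0759  0.1151] yaw 50.8 F [-0.48  0.03 -0.11] t 10.75 zaxis [ 0.002 -0.    -1.   ]
[ 0.496 -0.071  0.114] -> [ 0.5  -0.13  0.11] spin -0.0
[ 0.505 -0.06   0.13 ] -> [ 1.96 -0.13 -1.49] spin -0.0
```

```bash
for i in 1; do python3 -m jog '[[0.2,-0.1,0,0],[0.4,-0.1,0,0],[0.5,-0.1,0,0],[0.5,-0.1,0,0]]' | grep -E 'pos|t_force'
python3 -m jog '[[0.1,0,0,0],[0.2,0,0,0],[0.2,0,0,0]]' | grep -E 'pos|t_force'
python3 -m jog '[[0.1,0,0,0],[0.2,0,0,0],[0.2,0,0,0]]' | grep -E 'pos|t_force'; done
```

```text
eef_pos: [0.4954, -0.0717, 0.1144]
contact_force: [0.1, -0.8, 0.6]
eef_pos: [0.4967, -0.0702, 0.1143]
contact_force: [0.6, 0.3, -0.0]
eef_pos: [0.498, -0.0686, 0.1143]
contact_force: [0.4, 0.7, -0.2]
```

```bash
for i in 1; do python3 -m jog '[[0.1,0,0,0],[0.15,0,0,0],[0.15,0,0,0]]' | grep -E 'pos|t_force'
python3 -m jog '[[0.1,0,0,0],[0.15,0,0,0],[0.15,0,0,0]]' | grep -E 'pos|t_force'; done
```

```text
eef_pos: [0.4989, -0.0675, 0.1143]
contact_force: [-0.9, 0.1, -0.5]
eef_pos: [0.499, -0.0673, 0.1142]
contact_force: [-2.6, -3.5, 2.0]
```

```bash
python3 -m jog '[[0.05,0,-0.3,0],[0.08,0,-0.6,0],[0.1,0,-1,0],[0.12,0,-1.5,0],[0.15,0,-2,0],[0.2,0,-2.5,0],[0.3,0,-3,0],[0.4,0,-3.5,0],[0.5,0,-4,0],[0.5,0,-4,0]]' | grep -E 'pos|t_force'
python3 - <<'E'
from h import *
lidfit('tea',.586,.040,.14,False);go()
c,P=cam('scene'); save('pics/c5.png',c['pixels'][150:300,220:360],4)
E
```

```text
eef_pos: [0.5037, -0.0622, 0.1555]
contact_force: [-1.8, -1.3, 0.8]
scene 527 lid angle deg pct10/50/90 [14.5 21.3 25.9]
top 679 lid angle deg pct10/50/90 [18.4 22.4 31.2]
pos [ 0.503  -0.0625  0.1545] yaw 50.8 F [-1.42 -1.65  0.58] t 13.0167 zaxis [ 0. -0. -1.]
```

View pics/c5.png

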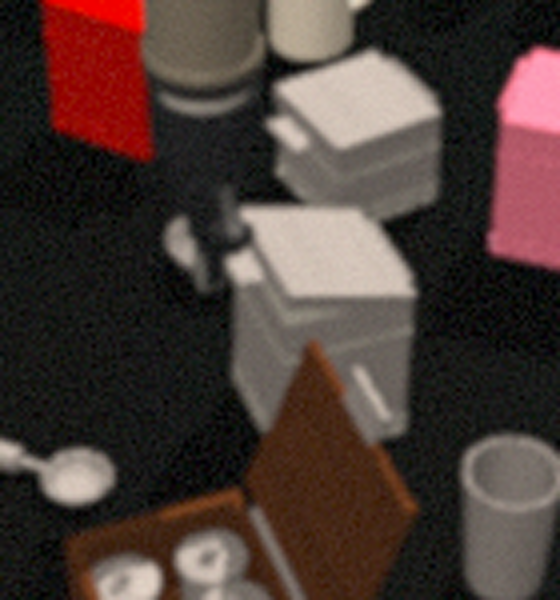

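The tea lid is up about 19°, with the finger on the tab at (235,250). I'll continue on the arc.

```bash
python3 -m jog '[[0.3,0,-0.5,0],[0.45,0,-1,0],[0.65,0,-1.5,0],[0.85,0,-2,0],[1.1,0,-2.5,0],[1.4,0,-3,0],[1.7,0,-3.5,0],[2.1,0,-4.1,0],[2.5,0,-4.7,0],[3,0,-5.3,0],[3.5,0,-5.8,0],[3.9,0,-6.2,0],[3.9,0,-6.2,0]]' | grep -E 'pos|t_force'
python3 - <<'E'
from h import *
lidfit('tea',.586,.040,.14,False);go()
E
```

```text
eef_pos: [0.5289, -0.0312, 0.2175]
contact_force: [-0.5, -1.1, 1.4]
scene 294 lid angle deg pct10/50/90 [50.7 58.9 77.3]
top 500 lid angle deg pct10/50/90 [54.6 60.8 77.2]
pos [ 0.5279 -0.0323  0.2164] yaw 50.8 F [-1.02 -1.15  0.74] t 14.25 zaxis [ 0.001 -0.    -1.   ]
```

```bash
python3 -m jog '[[0.6,0,-0.4,0],[1.1,0,-0.8,0],[1.6,0,-1.2,0],[2.2,0,-1.5,0],[2.8,0,-1.8,0],[3.4,0,-2.1,0],[4,0,-2.3,0],[4.6,0,-2.5,0],[5.2,0,-2.6,0],[5.8,0,-2.7,0],[6.5,0,-2.8,0],[7.2,0,-2.8,0],[7.9,0,-2.8,0],[8.6,0,-2.8,0],[9.2,0,-2.8,0],[9.8,0,-2.8,0],[10.4,0,-2.8,0],[11,0,-2.8,0],[11.5,0,-2.8,0],[11.5,0,-2.8,0]]' | grep -E 'pos|t_force'
python3 - <<'E'
from h import *
lidfit('tea',.586,.040,.14,False);go()
E
```

```text
eef_pos: [0.6009, 0.0579, 0.2443]
contact_force: [0.3, -0.1, 0.2]
scene 608 lid angle deg pct10/50/90 [105.3 117.2 125.3]
top 60 lid angle deg pct10/50/90 [113.5 116.  118.4]
pos [0.6003 0.0567 0.2442] yaw 50.8 F [-0.63 -0.65  0.27] t 16.0167 zaxis [-0. -0. -1.]
```

Open. I'll retreat, raise, and check everything against the first pictures.

```bash
python3 -m jog '[[-1,0,0,0],[-3,0,0,0],[-6,0,-1,0],[-9,0,-3,0],[-12,0,-6,0],[-14,0,-8,0],[-14,0,-8,0],[-14,0,-8,0],[-14,0,-8,0],[-14,0,-8,0]]' | grep -E 'pos|t_force'
python3 - <<'E'
from h import *
lidfit('tea',.586,.040,.14,False);lidfit('spice',.643,-.219,.08,True);go()
c,P=cam('scene'); save('pics/end.png',c['pixels'][80:350,150:420],2.2)
E
```

```text
eef_pos: [0.5113, -0.051, 0.3232]
contact_force: [-0.8, -0.4, -0.3]
scene 650 lid angle deg pct10/50/90 [109.5 116.9 125.3]
top 679 lid angle deg pct10/50/90 [107.8 114.2 118.9]
scene 1519 lid angle deg pct10/50/90 [116.2 118.9 128.5]
top 593 lid angle deg pct10/50/90 [114.5 116.2 123. ]
pos [ 0.5117 -0.051   0.3234] yaw 50.8 F [-0.22  0.02 -0.03] t 17.05 zaxis [-0.002  0.    -1.   ]
```

View pics/end.png

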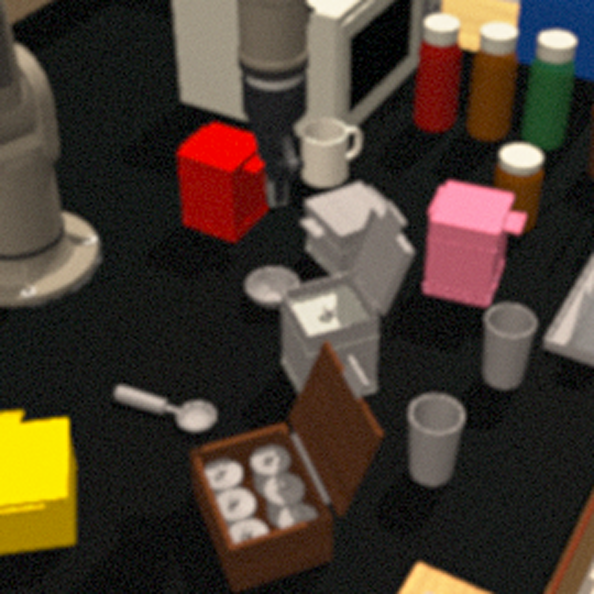

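The picture shows the tea lid (380,260) and the spice lid (340,430) both resting open. The sugar caddy (350,225) is shut, the bystanders are in place and the robot is clear.

```bash
python3 -c "
from station import bot
print(bot.hand_in())"
```

```text
the job is handed in; nothing more can be done
None
```

I opened both the tea caddy and spice box lids, which now rest back at their stops, and handed the job in at about 17 s. In the last picture the sugar caddy was shut and nothing else had visibly moved; the hand-in gave no verdict.

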